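# Vent the cooled steriliser and slacken its lid clamp one turn

### The arm

A 7-joint arm with a two-finger parallel gripper is mounted at the origin on a cart in front of the work surface, level with it; the furniture and walls round the work are solid. World frame = base frame: x ahead of the robot, y to its left, z up, the work surface at z = 0. Lengths are in m, angles in rad, forces in N, time in s.
With the tool pointing down it reaches from about 0.4 to 0.85 m from the base axis. Payload 4.5 kg.
Tool frame: the origin (TCP) lies at the very end of the fingers, on their centre line; the grasp point (between the pads) lies 19 mm behind it; z points along the fingers, y is the line along which they close (so a half turn about z gives the same grasp; the last joint's range is limited). The gripper opens to 88 mm and grips with 3 to 60 N. Pads are 18 mm wide; open, the fingers measure 123 mm over their backs; the gripper's body (75 mm by 187 mm) begins 45 mm behind the grasp point.
Start: joints at [-1.261, 0.689, -0.195, 1.565, 0.157, 0.902, -0.215], TCP at [0.17, 0.601, 0.202] pointing down, gripper open.
Joint ranges: [-3.01, 3.01], [-0.46, 2.08], [-1.47, 1.51], [0.13, 2.56], [-1, 4.14], [0.04, 2.09], [-2.66, 2.66]. Speed limits (rad/s): [2.57, 2.57, 3.14, 3.14, 3.14, 3.14, 3.14].

### API

Orientations are given as a unit quaternion [x, y, z, w].
In Python, from plant import r gives the robot as it stands. The module is installed in compiled form; this text tells all that it offers.
- The arm moves only by the tool step_arm, never from a script. Its argument "increments" is a list of rows, each a list of 2 entries, a list of its own where there are three numbers: the shift along the world's x, y, z in cm, then the turn, a rotation vector about the world's x, y, z in degrees. A call has exactly 10 rows; each row shifts and turns the commanded pose from where the row before left it; what a row does not reach is not made up. A row lasts 1/10 s, in which the tool goes at most 50 mm and 8.59 degrees, less where a joint would pass 70% of its speed; a pose out of reach is approached as far as the arm can. A call is refused whole if a number of a shift passes 5 or a number of a turn 8.59, either way. A call with a gripper value outside its range is refused whole. "fingers" is the opening, from 0 (shut) to 1 (fully open), set as the call begins (left out, the last holds). The fingers move at their own pace and stop on an object; "grip_force" is the grip in N (left out, the last holds). Time passes only in rows, so rows that do not move let the fingers close, or fill a call up. It gives the time, the measured TCP pose, the force, the opening and the grip force at its end, in the units of the state.
- r.get_state(): the state, without advancing time (a new reading comes with each control period).
- r.snapshot(name): name is "scene" or "top" or "wrist"; returns (picture, depth): 384x512x3 uint8, red, green, blue; 384x512 float32, m along the optical axis (not along the pixel's ray), 0 where there is no reading.
- r.calibration(name): a dict with "fov_y" (degrees; the focal length in pixels is half the picture's height over the tangent of half this angle, whatever the lens; pixels are square), "cx", "cy" (the principal point, pixels), "k1" (the pictures are not rectified: a ray, as slopes to the right and down, at radius r is drawn at 1 + k1 r^2 times it, then the intrinsics apply), "R" (3x3) and "t" (3): a world point X has camera coordinates R X + t. Camera axes: x right, y down, z forward; pixel columns grow to the right and rows downward; lengths in m; the calibration is good to about 2 mm. A picture is of the moment at which its call begins: read the wrist's pose just before it. calibration takes no time and is no camera call; for the wrist camera it gives the pose at the moment of the call.
- r.finish_job(): hands the job in; it is judged then, once.
The state is a dict: "clock": time; "q": joint angles; "qd": joint speeds; "joint_torque": joint torques, N m; "tool_pos": TCP position; "eef_rot": TCP orientation; "contact_force": force on the tool from outside, world axes, zero at the start; "moment": the same for the moment, N m; "opening": opening from 0.0 (shut) to 1.0 (fully open); "finger_force": force on a finger pad.
Only numpy, scipy, OpenCV 4.12 (cv2) and the standard library are available. Lean on these libraries where they do the work, as an engineer would, in place of code of your own. Each camera call takes 0.05 s, during which the arm holds its last target. There are 200 camera calls.

### The job

The small portable steam steriliser has cooled down and is to be made ready for opening. First open its vent by pushing the flat vent lever at its side round as far as it goes, until it lies in line with the vent nozzle; only then slacken the lid clamp by pushing the hand wheel on top anticlockwise (seen from above) by its upright handle through exactly one full turn, so that the handle is back where it started. Push gently with the fingertips, grip nothing, and leave the things that stand around where they are.

Things in the scene. Friction and masses are not known exactly. Their poses are not given: they have to be found in the camera images.
- steriliser: Round steel pressure pot, fixed. Origin: centre of its underside; z up. Gauge on its -x wall, to 120 mm out. Lid 194 mm across, top 140 mm high. A steel bridge crosses the lid along the diagonal +x+y, 226 mm long, 165 mm high; carrying handles on the other diagonal, 124 mm out, 97 mm high. On its -y side a brass vent cock, 122 mm out, with a nozzle pointing along +x, 130 mm high.
- vent_lever (a joint): Vent lever's angle (rad) about the vertical through vent_pivot, anticlockwise from above: 0 = shut, pointing straight out from the pot (its -y), across the nozzle; 1.57 = fully open at its stop, in line with the nozzle (the pot's +x). Starts near 0. It stays where it is left; about 1.5 N near its end moves it.
- vent_pivot (a point): Point on the axis of the vent lever at half its height, 147 mm above the worktop, 122 mm out from the pot's axis on its -y side. Fixed to the pot.
- vent_lever_tip (a point): Centre of the vent lever's rounded end, 56 mm from the pivot, at half height. The lever is a flat steel bar on edge, 5 mm thick, 12 mm high (141 to 153 mm above the worktop), its end 15 mm across. Below it is only air; below its open position the nozzle, 11 mm lower.
- handwheel (a joint): Hand wheel's angle (rad), grows anticlockwise from above (slackening; the wheel rises 4 mm a turn). Its start value differs from run to run (0 to 2.6); one full turn adds 6.283. It has no spring and stays where it is left; about 2.5 N at the handle moves it.
- wheel_hub (a point): On the wheel's vertical axis at the height of the middle of its rim (180 to 187 mm above the worktop). Three-spoke dark metal wheel, rim centre line 60 mm from the axis, rim 12 mm thick (top 6 mm above this point); the hub's nut rises 16 mm above this point, 15 mm across.
- wheel_handle: The wheel's only handle: an upright black round grip on the rim at the end of one spoke, 60 mm from the wheel's axis, 15 to 20 mm thick, top 55 mm above the middle of the rim. Its origin lies on its axis, 31 mm above the middle of the rim.
- timer: Bystander, loose: white square timer lying flat, 64 x 60 x 19 mm, left of the pot. Origin: centre of its underside.
- forceps: Bystander, loose: steel forceps lying flat, 134 x 17 x 8 mm, at the front edge right of the pot. Origin: centre of its underside, x along it.
- specimen_cup: Bystander, loose: specimen cup with screw lid, 62 mm across, 72 mm high, behind the pot to the left. Origin: centre of its underside.
- gel: Bystander, loose: bottle of hand gel, 34 x 50 x 123 mm, behind the pot. Origin: centre of its underside.

How it is judged:
By the outcome, as a careful person would: the job done as asked, in the order asked, and still so for the second after the job is handed in, with the robot touching nothing.
It also fails if it takes over 64 s, if anything falls off the work surface, if the arm or the gripper's body presses on something with over 40 N, if the wrist force passes 120 N, or if a joint passes its speed limit or range.

## Working session

There is one attempt and no reset: what is moved stays moved. The work goes in short steps, Python scripts to look and compute and a tool call to move; the robot and the scene stay as the last step left them, time stands still between calls to the robot, and variables do not carry over. Pictures are saved under pics/ and viewed, at most 10 in all, crops included, and the job is handed in when it is done.

Besides the shell and the picture viewer there is one more tool, called after "Request:" as name(argument=value, ...) on one line, values as JSON. step_arm: Moves the arm, as the interface text tells. Its arguments: {"type":"object","properties":{"increments":{"type":"array","items":{"type":"array"}},"fingers":{"type":"number"},"grip_force":{"type":"number"}},"required":["increments"]}

```bash
mkdir -p pics
cat > h.py <<'E'
import numpy as np,cv2
from plant import r
def K(c):
    f=192/np.tan(np.radians(c['fov_y'])/2); return f
def pts(c,uv,depth):
    """pixels (N,2) + depth -> world"""
    f=K(c); M=np.array([[f,0,c['cx']],[0,f,c['cy']],[0,0,1.]])
    n=cv2.undistortPoints(np.float64(uv).reshape(-1,1,2),M,np.array([c['k1'],0,0,0.])).reshape(-1,2)
    P=np.c_[n,np.ones(len(n))]*np.asarray(depth).reshape(-1,1)
    return (P-np.array(c['t']))@np.array(c['R'])
def plane(c,uv,z):
    R=np.array(c['R']);o=-R.T@np.array(c['t']);d=pts(c,uv,np.ones(len(np.reshape(uv,(-1,2)))))-o
    return o+d*((z-o[2])/d[:,2:3])
def cloud(c,D):
    v,u=np.mgrid[0:384,0:512]
    return pts(c,np.c_[u.ravel(),v.ravel()],D.ravel()).reshape(384,512,3)
E
python3 - <<'E'
from h import *
s=r.get_state();print(s)
for n in('scene','top'):
    c=r.calibration(n);I,D=r.snapshot(n);np.savez(n,I=I,D=D);print(n,c)
    cv2.imwrite(f'pics/{n}0.png',I[...,::-1])
E
```

```text
{'clock': 0.0, 'q': array([-1.26119151,  0.68995041, -0.19451266,  1.56629148,  0.15729917,
        0.90248049, -0.21509524]), 'qd': array([-0.00066473, -0.00072553,  0.0002312 , -0.00207267, -0.00064183,
        0.00018725,  0.00081071]), 'joint_torque': array([-8.11261434e-04, -5.27554715e+01, -1.26714237e+00, -1.53429615e+01,
       -5.26577351e-02,  6.42101193e-03,  1.56721644e-04]), 'tool_pos': array([0.17007126, 0.60072826, 0.20074499]), 'eef_rot': array([ 1.37425487e-01,  9.90511726e-01, -8.67611061e-04, -5.71561117e-05]), 'contact_force': array([-0.45270225,  0.89742332,  0.0273313 ]), 'moment': array([-0.00158319, -0.00491511,  0.01947679]), 'finger_force': 0.0, 'opening': 0.999246792664678}
scene {'fov_y': 52.836714188592964, 'cx': 250.8602683839835, 'cy': 190.06699769370047, 'k1': -0.010239719868457195, 'R': array([[ 0.71743268, -0.69648144, -0.0142812 ],
       [-0.31848168, -0.30969159, -0.89591325],
       [ 0.61956418,  0.64730574, -0.44399944]]), 't': array([-0.26183261,  0.39934156,  0.52616966])}
top {'fov_y': 52.280995007055765, 'cx': 246.86674688842544, 'cy': 190.49632400774715, 'k1': -0.04391009917826754, 'R': array([[ 0.01451741, -0.99956837,  0.02554038],
       [-0.99023823, -0.01791385, -0.13822928],
       [ 0.13862715, -0.02328433, -0.99007088]]), 't': array([0.18244108, 0.62142632, 1.03940745])}
```

View pics/top0.png

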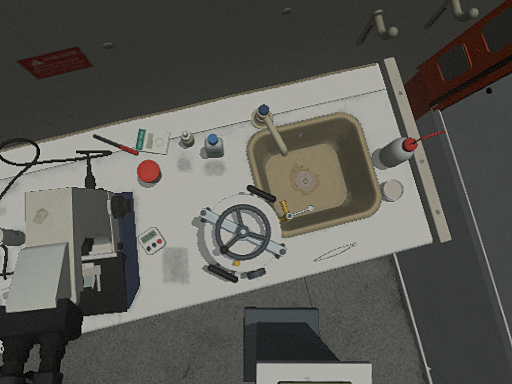

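View pics/scene0.png

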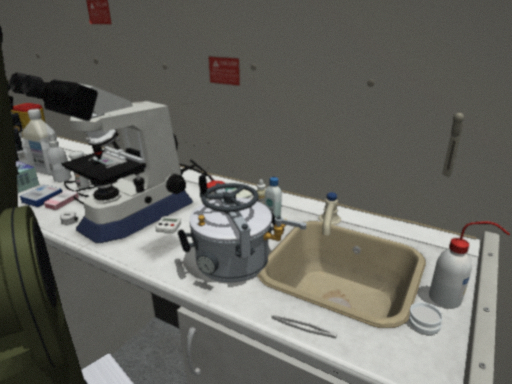

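Run:
```python
from h import *
a=np.load('top.npz');c=r.calibration('top');P=cloud(c,a['D'])
crop=a['I'][165:295,180:330];
cv2.imwrite('pics/topc.png',cv2.resize(crop[...,::-1],None,fx=5,fy=4.6,interpolation=cv2.INTER_CUBIC)[:600])
b=np.load('scene.npz')
cv2.imwrite('pics/scc.png',cv2.resize(b['I'][165:290,160:310][...,::-1],None,fx=5,fy=4.6,interpolation=cv2.INTER_CUBIC))
for uv in [(242,230),(243,228),(283,252),(205,213),(300,212),(288,207),(240,235),(150,240),(213,148)]:print(uv,P[uv[1],uv[0]].round(3))
```

```text
(242, 230) [0.504 0.206 0.198]
(243, 228) [0.508 0.204 0.191]
(283, 252) [0.454 0.107 0.166]
(205, 213) [0.545 0.296 0.159]
(300, 212) [0.552 0.063 0.152]
(288, 207) [ 0.592  0.056 -0.133]
(240, 235) [0.492 0.211 0.192]
(150, 240) [0.479 0.458 0.017]
(213, 148) [0.725 0.286 0.09 ]
```

View pics/topc.png

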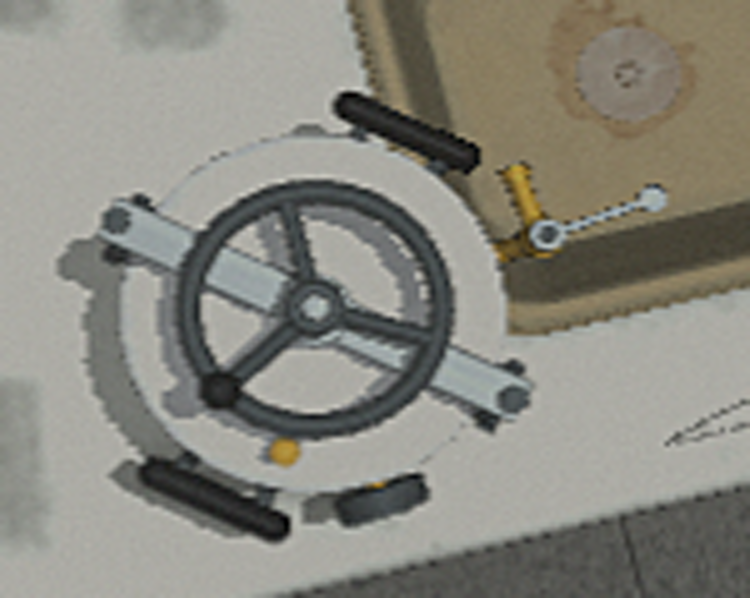

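View pics/scc.png

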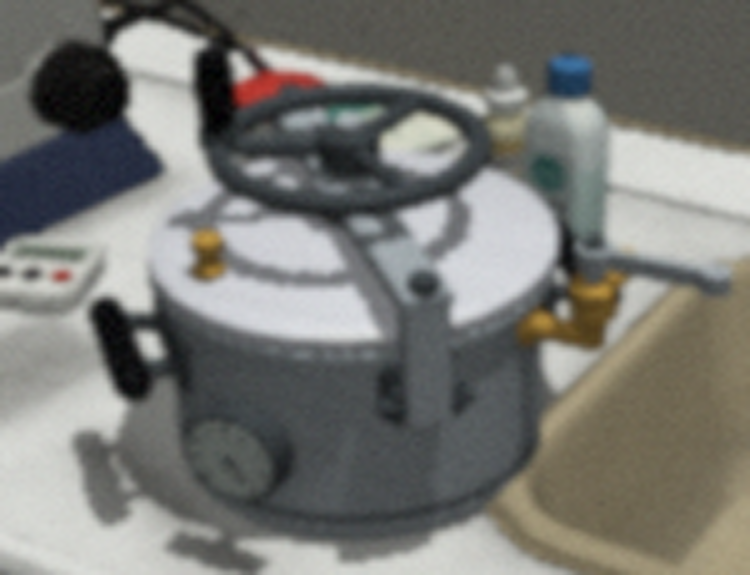

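Run:
```python
from h import *
a=np.load('top.npz');c=r.calibration('top');P=cloud(c,a['D'])
f=lambda x,y:(180+(x+.5)/5-.5,165+(y+.5)/4.6-.5)
for n,x,y,z in [('hub',315,306,.200),('handletop',222,388,.239),('pivot',547,234,.153),('tip',655,198,.153),('b1',118,220,.165),('b2',514,398,.165)]:
    uv=f(x,y);print(n,np.round(uv,1),plane(c,[uv],z).round(4),P[round(uv[1]),round(uv[0])].round(3))
# rim circle from points with height 180..190mm
m=(P[...,2]>.178)&(P[...,2]<.196)&(np.hypot(P[...,0]-.5,P[...,1]-.2)<.09)
q=P[m];A=np.c_[q[:,:2],np.ones(len(q))]
rr=np.hypot(*(q[:,:2]-q[:,:2].mean(0)).T);q2=q[rr>.045];A=np.c_[2*q2[:,:2],np.ones(len(q2))]
s=np.linalg.lstsq(A,(q2[:,:2]**2).sum(1),rcond=None)[0];print('rim',s[:2],np.sqrt(s[2]+s[0]**2+s[1]**2),np.median(q2[:,2]))
m=(P[...,2]>.205)&(np.hypot(P[...,0]-.5,P[...,1]-.2)<.09);print('handle',m.sum(),P[m].mean(0),P[m].max(0))
# lever cloud
m=(P[...,2]>.143)&(P[...,2]<.160)&(P[...,1]<.12)&(P[...,0]>.51);print('lever',m.sum(),P[m].min(0),P[m].max(0))
q=P[m];q=q[np.argsort(q[:,1])];print(q[:8].mean(0),q[-12:].mean(0))
# tall things around
for n,u,v in [('microscope',125,250),('tap',270,115),('tap2',280,150),('gel',213,140),('handleN',262,194)]:
    w=P[v-6:v+7,u-6:u+7].reshape(-1,3);print(n,w[w[:,2].argmax()].round(3))
b=np.load('scene.npz');c=r.calibration('scene');P=cloud(c,b['D'])
q=P[(P[...,2]>.205)&(np.hypot(P[...,0]-.5,P[...,1]-.2)<.1)];print('scene handle',len(q),q.mean(0),q.max(0))
m=(P[...,2]>.143)&(P[...,2]<.160)&(P[...,1]<.12)&(P[...,0]>.51)&(P[...,0]<.63);q=P[m];q=q[np.argsort(q[:,1])];print('scene lever',len(q),q[:8].mean(0),q[-12:].mean(0))
```

```text
hub [242.6 231.1] [[0.5008 0.2048 0.2   ]] [0.501 0.204 0.196]
handletop [224. 249.] [[0.4597 0.2457 0.239 ]] [0.46  0.246 0.234]
pivot [289.  215.5] [[0.5425 0.0907 0.153 ]] [0.544 0.091 0.155]
tip [310.6 207.7] [[0.5627 0.0371 0.153 ]] [0.562 0.036 0.153]
b1 [203.2 212.4] [[0.5456 0.3002 0.165 ]] [0.546 0.3   0.168]
b2 [282.4 251.1] [[0.4557 0.1081 0.165 ]] [0.456 0.109 0.163]
rim [0.50048969 0.20540549] 0.05941696362205085 0.18594948948132028
handle 861 [0.46798151 0.21955689 1.05525306] [0.46862144 0.25507877 1.11032675]
lever 1260 [ 0.53396333 -0.51280537  0.14300413] [1.09292048 0.11917303 0.15995894]
[ 0.86501438 -0.51089929  0.14613364] [0.94164169 0.11502569 0.15205243]
microscope [0.442 0.482 0.201]
tap [0.832 0.15  0.087]
tap2 [0.747 0.098 0.062]
gel [0.469 0.218 1.11 ]
handleN [0.582 0.161 0.134]
scene handle 111 [0.45267285 0.24356255 0.2209871 ] [0.46474753 0.25424159 0.23524552]
scene lever 166 [0.55864721 0.03268387 0.14876029] [0.53713913 0.09433876 0.15197093]
```

Run:
```python
from h import *
a=np.load('top.npz');P=cloud(r.calibration('top'),a['D']).reshape(-1,3)
P=P[(P[:,2]>.03)]
for x in np.arange(.1,.7,.1):
    print(round(x,1),[ (round(float(y),1),P[m][:,2].max().round(2)) for y in np.arange(-.1,.9,.1) if (m:=(abs(P[:,0]-x)<.05)&(abs(P[:,1]-y)<.05)).sum()>3])
```

```text
0.1 []
0.2 [(0.5, np.float64(0.45)), (0.6, np.float64(0.45)), (0.7, np.float64(0.35))]
0.3 [(0.5, np.float64(0.45)), (0.6, np.float64(0.44))]
0.4 [(0.1, np.float64(0.17)), (0.2, np.float64(0.19)), (0.3, np.float64(0.14)), (0.5, np.float64(0.41)), (0.6, np.float64(0.41))]
0.5 [(0.1, np.float64(0.19)), (0.2, np.float64(1.11)), (0.3, np.float64(0.24)), (0.5, np.float64(0.36)), (0.6, np.float64(0.36)), (0.7, np.float64(0.32)), (0.8, np.float64(0.13))]
0.6 [(0.0, np.float64(0.16)), (0.1, np.float64(0.16)), (0.2, np.float64(0.19)), (0.3, np.float64(0.17)), (0.4, np.float64(0.08)), (0.5, np.float64(0.12)), (0.6, np.float64(0.32)), (0.7, np.float64(0.32)), (0.8, np.float64(0.04))]
```

Request:
step_arm(increments=[[[0,0,3],[0,0,0]],[[0,0,3],[0,0,0]],[[0,0,3],[0,0,0]],[[0,0,3],[0,0,0]],[[0,0,2],[0,0,-5]],[[0,0,2],[0,0,-8]],[[0,0,2],[0,0,-8]],[[0,0,0],[0,0,-8]],[[0,0,0],[0,0,-8]],[[0,0,0],[0,0,-8]]], fingers=0)

```text
clock: 1.1
tool_pos: [0.1701, 0.6011, 0.3812]
eef_rot: [0.508, 0.861, -0.0, 0.0]
contact_force: [-0.3, -1.4, -0.5]
opening: 0.113
finger_force: 0.0
```

Run:
```python
from h import *
a=np.load('top.npz');c=r.calibration('top');P0=cloud(c,a['D'])
I,D=r.snapshot('top');P=cloud(c,D);cv2.imwrite('pics/top1.png',I[...,::-1])
d=(abs(D-a['D'])>.02);print('changed',d.sum())
for x in np.arange(.12,.5,.04):
    m=(abs(P0[...,0]-x)<.02)&(P0[...,2]>.2)&(P0[...,2]<.7)&(P0[...,1]>.3)
    if m.sum(): v,u=np.nonzero(m);print(round(x,2),m.sum(),P0[m].min(0).round(3),P0[m].max(0).round(3),u.min(),u.max(),v.min(),v.max())
```

```text
changed 1916
0.16 2 [0.176 0.645 0.261] [0.179 0.648 0.27 ] 26 27 383 383
0.2 113 [0.181 0.608 0.237] [0.22  0.659 0.344] 0 36 371 383
0.24 876 [0.22  0.507 0.316] [0.26  0.672 0.451] 0 63 362 383
0.28 1432 [0.26  0.505 0.353] [0.3   0.629 0.431] 0 81 334 367
0.32 2163 [0.3   0.465 0.2  ] [0.34  0.63  0.426] 0 126 300 341
0.36 2278 [0.34  0.468 0.2  ] [0.38  0.635 0.417] 0 125 282 317
0.4 2106 [0.38  0.476 0.2  ] [0.42  0.629 0.401] 9 123 264 292
0.44 1630 [0.42  0.479 0.2  ] [0.46  0.637 0.378] 16 122 246 268
0.48 1264 [0.46  0.539 0.2  ] [0.5   0.642 0.355] 26 96 226 246
```

View pics/top1.png

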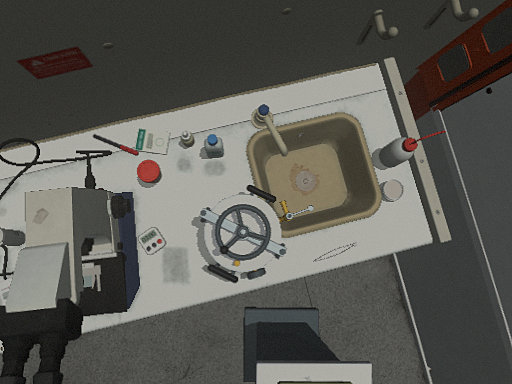

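Request:
step_arm(increments=[[[0,0,3.5],[0,0,0]],[[0,0,3.5],[0,0,0]],[[-1,-3,0],[0,0,0]],[[-1,-4,0],[0,0,0]],[[0,-4,0],[0,0,0]],[[0,-4,0],[0,0,0]],[[1,-4,0],[0,0,0]],[[2,-4,0],[0,0,-8]],[[3,-4,0],[0,0,-8]],[[3,-3,0],[0,0,-8]]])

```text
clock: 2.15
tool_pos: [0.2406, 0.2987, 0.4516]
eef_rot: [0.675, 0.737, -0.0, 0.0]
contact_force: [1.7, 0.3, -0.9]
opening: 0.003
finger_force: 0.0
```

Request:
step_arm(increments=[[[3,-3,0],[0,0,-7]],[[3.5,-3,-1],[0,0,-7.5]],[[3.5,-3,-2],[0,0,-7.5]],[[3.5,-3,-2],[0,0,-7.5]],[[3.5,-3,-2.5],[0,0,-7.5]],[[3.5,-3,-2.5],[0,0,-7.5]],[[3,-3,-2.5],[0,0,-7.5]],[[3,-3,-2.5],[0,0,-7.5]],[[2,-3,-2],[0,0,-7.5]],[[1,-1,-2],[0,0,-8]]])

```text
clock: 3.15
tool_pos: [0.5328, 0.0202, 0.263]
eef_rot: [0.985, 0.172, -0.0, 0.001]
contact_force: [-0.2, 1.0, 0.4]
opening: 0.007
finger_force: 0.0
```

Run:
```python
from h import *
s=r.get_state();print(s['clock'],s['q'].round(2),s['tool_pos'],s['contact_force'])
c=r.calibration('wrist');I,D=r.snapshot('wrist');cv2.imwrite('pics/w0.png',I[...,::-1]);np.savez('w0',I=I,D=D,R=c['R'],t=c['t']);
```

```text
3.15 [-0.47  0.55  0.57  1.79 -0.36  0.92 -0.97] [0.53278083 0.0201531  0.2629578 ] [-0.16218291  1.04043434  0.36433449]
```

View pics/w0.png

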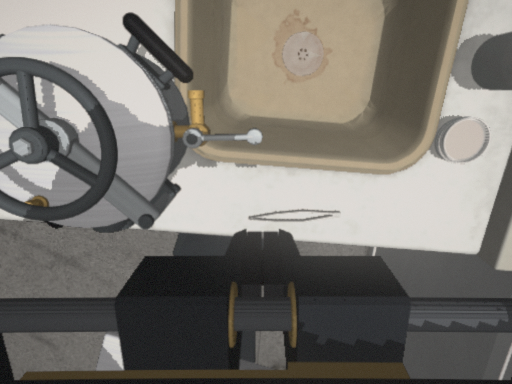

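Run:
```python
from h import *
a=np.load('w0.npz');c=dict(r.calibration('wrist'));P=cloud(c,a['D'])
for n,u,v,z in [('piv',194,138,.153),('tip',255.5,136,.153),('hub',28,146,.2)]:print(n,plane(c,[(u,v)],z).round(4),P[v if v==int(v) else 0,int(u)].round(4))
m=(P[...,2]>.138)&(P[...,2]<.16)&(P[...,1]<.11)&(P[...,0]>.5)&(P[...,0]<.6);v,u=np.nonzero(m)
q=P[m];i=q[:,1]<.05;print(q[i].mean(0),np.median(q[i][:,2]),q[i].min(0),q[i].max(0))
```

```text
piv [[0.5422 0.0882 0.153 ]] [0.5424 0.088  0.1543]
tip [[0.5621 0.037  0.153 ]] [0.5614 0.0373 0.1497]
hub [[0.5051 0.1961 0.2   ]] [0.5024 0.2003 0.1933]
[0.56022249 0.03937816 0.14978129] 0.15015409123506296 [0.55322484 0.03067884 0.13997456] [0.56764147 0.04985139 0.1521901 ]
```

Request:
step_arm(increments=[[[0,0,-2],[0,0,0]],[[0,0,-2],[0,0,0]],[[0,0,-2],[0,0,0]],[[0,0,-2],[0,0,0]],[[0,0,-1.5],[0,0,0]],[[0,0,-1.5],[0,0,0]],[[0,0,-1],[0,0,0]],[[0,0,-0.4],[0,0,0]],[[0.4,0.1,0],[0,0,0]],[[0.4,0.2,0],[0,0,0]]])

```text
clock: 4.2
tool_pos: [0.5404, 0.0275, 0.1407]
eef_rot: [0.984, 0.176, 0.001, 0.0]
contact_force: [-0.3, -0.2, -0.5]
opening: 0.005
finger_force: 0.0
```

```bash
cat > arc.py <<'E'
import numpy as np
def arc(piv,r,lag,a0,a1,n):
    """block centre: pivot + r e(a) - lag n(a)"""
    a=np.radians(np.linspace(a0,a1,n+1));e=np.c_[np.cos(a),np.sin(a)];m=np.c_[-np.sin(a),np.cos(a)]
    p=np.array(piv)+r*e-lag*m; return p
def rows(*A):
    p=arc(*A);print(p[0].round(4),p[-1].round(4));print((100*np.diff(p,axis=0)).round(2).tolist(),'turn',round((A[4]-A[3])/A[5],2))
E
python3 -c "
from arc import *
rows((.5424,.0897),.064,.0165,-69.6,-29.6,10)
rows((.5424,.0897),.064,.0165,-29.6,20.4,12)"
```

```text
[0.5492 0.024 ] [0.5899 0.0437]
[[0.46, 0.06], [0.45, 0.1], [0.44, 0.13], [0.43, 0.16], [0.42, 0.19], [0.41, 0.22], [0.39, 0.24], [0.37, 0.27], [0.35, 0.3], [0.33, 0.32]] turn 4.0
[0.5899 0.0437] [0.6081 0.0965]
[[0.32, 0.36], [0.29, 0.38], [0.27, 0.4], [0.24, 0.42], [0.21, 0.43], [0.17, 0.45], [0.14, 0.46], [0.11, 0.47], [0.07, 0.48], [0.04, 0.48], [0.0, 0.48], [-0.03, 0.48]] turn 4.17
```

Request:
step_arm(increments=[[[0.4,-0.1,0],[0,0,0]],[[0.4,-0.1,0],[0,0,0]],[[0.46,0.06,0],[0,0,4]],[[0.45,0.1,0],[0,0,4]],[[0.44,0.13,0],[0,0,4]],[[0.43,0.16,0],[0,0,4]],[[0.42,0.19,0],[0,0,4]],[[0.41,0.22,0],[0,0,4]],[[0.39,0.24,0],[0,0,4]],[[0.37,0.27,0],[0,0,4]]])

```text
clock: 5.2
tool_pos: [0.5819, 0.0389, 0.1403]
eef_rot: [0.897, 0.441, 0.0, 0.0]
contact_force: [0.1, 0.1, 0.1]
opening: 0.006
finger_force: 0.0
```

```bash
cat > tip.py <<'E'
from h import *
I,D=r.snapshot('top');c=r.calibration('top');P=cloud(c,D);s=r.get_state()
print(s['clock'],s['tool_pos'].round(4),s['contact_force'].round(1),s['q'].round(2),'yaw',np.degrees(2*np.arctan2(s['eef_rot'][1],s['eef_rot'][0])).round(1))
cv2.imwrite('/tmp/t.png',cv2.resize(I[170:260,260:340][...,::-1],None,fx=6,fy=6))
m=(P[...,2]>.14)&(P[...,2]<.158)
d=np.hypot(P[...,0]-.5424,P[...,1]-.0897);m&=(d<.066)&(d>.02)&(np.hypot(P[...,0]-.5005,P[...,1]-.205)>.105)
q=P[m]-[.5424,.0897,0];a=np.degrees(np.arctan2(q[:,1],q[:,0]));print(m.sum(),np.percentile(a,[5,25,50,75,95]).round(1))
E
python3 tip.py
```

```text
5.25 [0.5826 0.0396 0.1404] [ 0.1 -0.3  0.3] [-0.31  0.73  0.29  1.77 -0.31  0.68 -0.51] yaw 52.5
17 [-72.  -70.8 -68.5 -66.1 -63.9]
```

View /tmp/t.png

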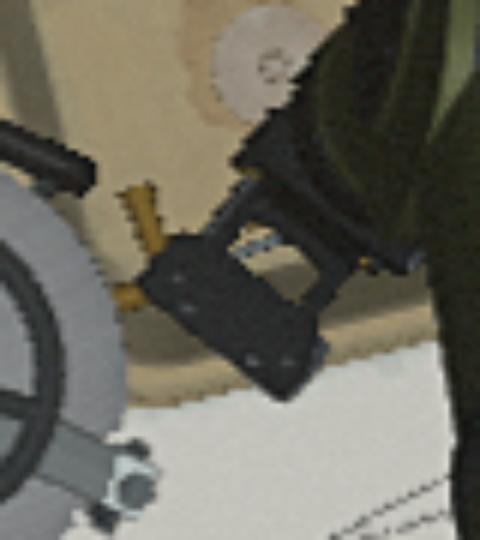

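```bash
cat > wt.py <<'E'
from h import *
c=r.calibration('wrist');s=r.get_state();I,D=r.snapshot('wrist');P=cloud(c,D)
print(s['clock'],s['tool_pos'].round(4),s['contact_force'].round(1),s['q'].round(2),'yaw',np.degrees(2*np.arctan2(s['eef_rot'][1],s['eef_rot'][0])).round(1))
cv2.imwrite('/tmp/w.png',I[...,::-1])
d=np.hypot(P[...,0]-.5424,P[...,1]-.0897)
m=(P[...,2]>.138)&(P[...,2]<.158)&(d<.068)&(np.hypot(P[...,0]-.5005,P[...,1]-.205)>.105)
q=P[m]-[.5424,.0897,0];a=np.degrees(np.arctan2(q[:,1],q[:,0]));d=d[m]
for lo in range(10,65,8):
    k=(d>lo/1e3)&(d<lo/1e3+.008);print(lo,k.sum(),np.percentile(a[k],[10,50,90]).round(1) if k.sum() else '')
np.savez('w1',I=I,D=D)
T=np.linalg.norm(P[...,:2]-s['tool_pos'][:2],axis=-1);k=(T<.03)&(P[...,2]<.2)&(P[...,2]>.12);v,u=np.nonzero(k);print('near tcp',k.sum(),(u.min(),u.max(),v.min(),v.max(),P[k].min(0),P[k].max(0)) if k.sum() else '')
E
python3 wt.py
```

```text
5.25 [0.5826 0.0396 0.1404] [ 0.1 -0.3  0.3] [-0.31  0.73  0.29  1.77 -0.31  0.68 -0.51] yaw 52.5
10 214 [-74.5 -62.3 -58.2]
18 211 [-72.4 -64.5 -62.7]
26 206 [-71.8 -65.8 -64.5]
34 204 [-71.  -66.4 -65.4]
42 217 [-70.9 -66.8 -65.4]
50 32 [-74.2 -63.8 -62.1]
58 0 
near tcp 1796 (np.int64(211), np.int64(297), np.int64(224), np.int64(285), array([0.55527728, 0.03193186, 0.14221272]), array([0.60003299, 0.05657821, 0.19999211]))
```

View /tmp/w.png

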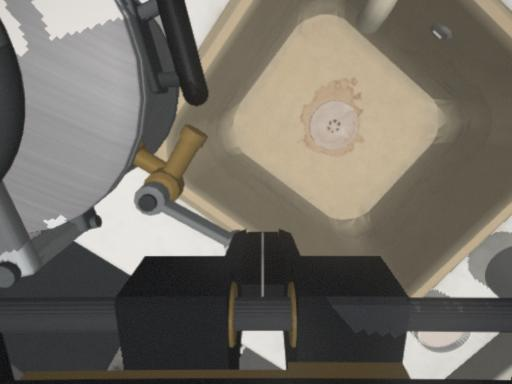

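Run:
```python
from h import *
c=r.calibration('wrist');s=r.get_state();b=np.load('w1.npz');P=cloud(c,b['D'])
y=np.radians(52.5);d=P-s['tool_pos'];tx=d[...,0]*np.cos(y)+d[...,1]*np.sin(y);tl=-d[...,0]*np.sin(y)+d[...,1]*np.cos(y)
for z in np.arange(-.03,.07,.005):
    k=(abs(d[...,2]-z)<.0025)&(abs(tx)<.03)&(abs(tl)<.05)
    if k.sum()>3: print('dz',round(z,4),k.sum(),'tx',np.percentile(tx[k],[2,50,98]).round(4),'left',np.percentile(tl[k],[2,98]).round(4))
a=np.load('w0.npz');cc=dict(c);cc['R']=a['R'];cc['t']=a['t'];P=cloud(cc,a['D'])
D=np.hypot(P[...,0]-.5424,P[...,1]-.0897);m=(P[...,2]>.138)&(P[...,2]<.158)&(D<.068)&(D>.02)&(np.hypot(P[...,0]-.5005,P[...,1]-.205)>.105)
q=P[m]-[.5424,.0897,0];ang=np.degrees(np.arctan2(q[:,1],q[:,0]))
for lo in range(18,65,8):
    k=(D[m]>lo/1e3)&(D[m]<lo/1e3+.008);print(lo,k.sum(),np.percentile(ang[k],[10,50,90]).round(1) if k.sum() else '',q[k][:,2].mean())
```

```text
dz -0.015 31 tx [0.0253 0.0282 0.0298] left [0.0471 0.0499]
dz 0.0 19 tx [-0.0079 -0.0015  0.0079] left [0.0171 0.0464]
dz 0.005 232 tx [-0.0078 -0.0001  0.01  ] left [0.0153 0.0493]
dz 0.01 361 tx [-0.011   0.0003  0.0099] left [0.0186 0.0495]
dz 0.015 364 tx [-0.0129 -0.0018  0.0085] left [0.0196 0.0491]
dz 0.04 197 tx [0.0078 0.0083 0.0101] left [-0.0107  0.0114]
dz 0.045 272 tx [0.0076 0.0085 0.0101] left [-0.0131  0.0132]
dz 0.05 323 tx [0.0077 0.0087 0.0103] left [-0.0136  0.0138]
dz 0.055 425 tx [-0.0075  0.0085  0.0101] left [-0.0139  0.014 ]
dz 0.06 489 tx [-0.0002  0.0085  0.0101] left [-0.0143  0.0147]
dz 0.065 363 tx [0.0054 0.0084 0.0102] left [-0.0136  0.0136]
18 43 [-74.5 -68.1 -64.3] 0.15173171552312087
26 63 [-73.4 -68.4 -65.3] 0.15206364943066009
34 62 [-72.9 -68.9 -66.2] 0.1524541313390074
42 67 [-72.7 -69.2 -66.5] 0.15261042483230433
50 142 [-74.9 -68.9 -62.8] 0.15294482118962532
58 61 [-73.  -68.6 -64.2] 0.15277621380551817
```

Run:
```python
from h import *
c=r.calibration('wrist');s=r.get_state();f=K(c);b=np.load('w1.npz')
y=np.radians(52.5)
for tx in(0,.009):
  for dz in (0,.02,.04,.06):
    X=s['tool_pos']+[tx*np.cos(y),tx*np.sin(y),dz];p=np.array(c['R'])@X+c['t'];print(tx,dz,'uv',f*p[0]/p[2]+c['cx'],f*p[1]/p[2]+c['cy'],'depth',p[2])
print(b['D'][225:300:5,262].round(3))
```

```text
0 0 uv 262.700833970866 217.9470148992634 depth 0.1975412921416676
0 0.02 uv 262.7424577124355 231.7735261439571 depth 0.17841515520530787
0 0.04 uv 262.79407713844984 248.920388663233 depth 0.15928901826894815
0 0.06 uv 262.8597841774062 270.74685304934576 depth 0.14016288133258842
0.009 0 uv 262.61938262012933 204.0267732806605 depth 0.19491007711319525
0.009 0.02 uv 262.65276710689545 216.5456569743106 depth 0.17578394017683552
0.009 0.04 uv 262.69430332632 232.12136744405893 depth 0.1566578032404758
0.009 0.06 uv 262.74739219310027 252.02921725787314 depth 0.13753166630411606
[0.358 0.351 0.156 0.151 0.145 0.141 0.142 0.142 0.143 0.145 0.144 0.146
 0.147 0.374 0.378]
```

Request:
step_arm(increments=[[[0,0,2],[0,0,0]],[[0,0,2],[0,0,0]],[[0,0,2],[0,0,0]],[[0,0,2],[0,0,0]],[[-0.5,0,1],[0,0,-4]],[[-0.6,-0.2,0],[0,0,-4]],[[-0.6,-0.2,0],[0,0,-5]],[[-0.8,-0.2,0],[0,0,-5]],[[-0.8,-0.2,0],[0,0,-7]],[[-0.8,-0.3,0],[0,0,-7.5]]], fingers=0.4)

```text
clock: 6.3
tool_pos: [0.5399, 0.0279, 0.2303]
eef_rot: [0.986, 0.168, 0.0, -0.0]
contact_force: [0.4, 0.2, 0.1]
opening: 0.396
finger_force: 0.0
```

```bash
cat > fg.py <<'E'
from h import *
c=r.calibration('wrist');s=r.get_state();I,D=r.snapshot('wrist');P=cloud(c,D);cv2.imwrite('/tmp/w2.png',I[...,::-1])
y=2*np.arctan2(s['eef_rot'][1],s['eef_rot'][0]);print(s['clock'],s['tool_pos'].round(4),s['contact_force'].round(1),s['q'].round(2),'yaw',np.degrees(y).round(1),s['opening'])
d=P-s['tool_pos'];tx=d[...,0]*np.cos(y)+d[...,1]*np.sin(y);tl=-d[...,0]*np.sin(y)+d[...,1]*np.cos(y)
for z in np.arange(-.01,.1,.005):
    k=(abs(d[...,2]-z)<.0025)&(abs(tx)<.05)&(abs(tl)<.1)
    if k.sum()>3:
        L=tl[k]; print('dz',round(z,4),k.sum(),'tx',np.percentile(tx[k],[2,98]).round(4),'neg',L[L<0].min().round(3) if (L<0).any() else '',L[L<0].max().round(3) if (L<0).any() else '','pos',L[L>0].min().round(3) if (L>0).any() else '',L[L>0].max().round(3) if (L>0).any() else '')
E
python3 fg.py
```

```text
6.3 [0.5399 0.0279 0.2303] [0.4 0.2 0.1] [-0.45  0.59  0.53  1.81 -0.38  0.85 -0.97] yaw 19.3 0.396250390013622
dz 0.035 5 tx [0.0018 0.0086] neg -0.026 -0.018 pos 0.019 0.025
dz 0.04 274 tx [-0.0085  0.01  ] neg -0.03 -0.018 pos 0.017 0.029
dz 0.045 375 tx [-0.008   0.0101] neg -0.032 -0.018 pos 0.017 0.031
dz 0.05 405 tx [-0.0082  0.0101] neg -0.032 -0.018 pos 0.017 0.031
dz 0.055 522 tx [-0.0085  0.0103] neg -0.032 -0.018 pos 0.017 0.032
dz 0.06 676 tx [-0.009   0.0102] neg -0.033 -0.018 pos 0.017 0.032
dz 0.065 620 tx [-0.0076  0.0102] neg -0.033 -0.019 pos 0.018 0.033
dz 0.07 562 tx [-0.0035  0.0104] neg -0.034 -0.019 pos 0.018 0.034
dz 0.075 604 tx [0.0078 0.0104] neg -0.034 -0.018 pos 0.017 0.034
dz 0.08 996 tx [0.0031 0.0104] neg -0.034 -0.018 pos 0.017 0.033
dz 0.085 676 tx [-0.0101  0.0105] neg -0.032 -0.018 pos 0.017 0.032
dz 0.09 373 tx [-0.0108  0.0106] neg -0.031 -0.025 pos 0.025 0.031
dz 0.095 222 tx [-0.0117 -0.    ] neg -0.026 -0.025 pos 0.025 0.029
```

Request:
step_arm(increments=[[[0,0,0],[0,0,0]],[[0,0,-1.5],[0,0,0]],[[0,0,-2],[0,0,0]],[[0,0,-2],[0,0,0]],[[0,0,-2],[0,0,0]],[[0,0,-2],[0,0,0]],[[0,0,-2],[0,0,0]],[[0,0,-1],[0,0,0]],[[0,0,-0.4],[0,0,0]],[[0.1,-0.3,0],[0,0,0]]], fingers=0)

```text
clock: 7.35
tool_pos: [0.5414, 0.0256, 0.101]
eef_rot: [0.985, 0.172, -0.0, -0.0]
contact_force: [-0.6, 0.4, -0.2]
opening: 0.006
finger_force: 0.0
```

```bash
python3 -c "
from arc import *
rows((.5424,.0897),.060,.0168,-69.4,-29.4,9)
rows((.5424,.0897),.060,.0168,-29.4,20.6,11)"; python3 wt.py
```

```text
[0.5478 0.0276] [0.5864 0.0456]
[[0.48, 0.06], [0.47, 0.1], [0.46, 0.13], [0.45, 0.17], [0.44, 0.2], [0.42, 0.24], [0.4, 0.27], [0.38, 0.3], [0.35, 0.33]] turn 4.44
[0.5864 0.0456] [0.6045 0.0951]
[[0.34, 0.36], [0.31, 0.39], [0.27, 0.41], [0.24, 0.43], [0.21, 0.45], [0.17, 0.46], [0.13, 0.48], [0.09, 0.49], [0.06, 0.49], [0.02, 0.49], [-0.02, 0.49]] turn 4.55
7.35 [0.5414 0.0256 0.101 ] [-0.6  0.4 -0.2] [-0.35  0.77  0.37  1.93 -0.51  0.54 -0.85] yaw 19.8
10 320 [-75.9 -63.2 -59.2]
18 312 [-72.7 -65.1 -62.9]
26 324 [-72.1 -66.1 -64.6]
34 315 [-71.3 -66.7 -65.6]
42 397 [-85.5 -68.3 -66. ]
50 952 [-85.  -71.5 -62.4]
58 687 [-84.5 -82.9 -64.7]
near tcp 4996 (np.int64(214), np.int64(300), np.int64(192), np.int64(361), array([0.528293  , 0.01398016, 0.13792402]), array([0.56934901, 0.05246549, 0.19996452]))
```

Request:
step_arm(increments=[[[0.6,0.2,0],[0,0,0]],[[0.48,0.06,0],[0,0,4.4]],[[0.47,0.1,0],[0,0,4.4]],[[0.46,0.13,0],[0,0,4.4]],[[0.45,0.17,0],[0,0,4.4]],[[0.44,0.2,0],[0,0,4.4]],[[0.42,0.24,0],[0,0,4.4]],[[0.4,0.27,0],[0,0,4.4]],[[0.38,0.3,0],[0,0,4.4]],[[0.35,0.33,0],[0,0,4.4]]])

```text
clock: 8.4
tool_pos: [0.5865, 0.0443, 0.1019]
eef_rot: [0.868, 0.496, 0.0, 0.001]
contact_force: [-1.4, -1.7, 1.1]
opening: 0.01
finger_force: 0.8
```

```bash
python3 wt.py
```

```text
8.4 [0.5865 0.0443 0.1019] [-1.4 -1.7  1.1] [-0.28  0.79  0.21  1.78 -0.27  0.6  -0.44] yaw 59.5
10 328 [-34.4 -22.3 -17.9]
18 320 [-33.3 -25.2 -23. ]
26 320 [-32.4 -26.5 -25.2]
34 321 [-31.9 -27.4 -26.3]
42 413 [-38.6 -29.1 -27. ]
50 764 [-38.6 -29.9 -23.2]
58 573 [-38.7 -35.6 -25.4]
near tcp 5119 (np.int64(205), np.int64(300), np.int64(204), np.int64(357), array([0.5719586 , 0.03013242, 0.13908814]), array([0.60441007, 0.07247867, 0.19998633]))
```

Request:
step_arm(increments=[[[0.34,0.36,0],[0,0,4.5]],[[0.31,0.39,0],[0,0,4.5]],[[0.27,0.41,0],[0,0,4.5]],[[0.24,0.43,0],[0,0,4.5]],[[0.21,0.45,0],[0,0,4.5]],[[0.17,0.46,0],[0,0,4.5]],[[0.13,0.48,0],[0,0,4.5]],[[0.09,0.49,0],[0,0,4.5]],[[0.05,0.4,0],[0,0,4.5]],[[0.02,0.3,0],[0,0,4.5]]])

```text
clock: 9.45
tool_pos: [0.6054, 0.0863, 0.1019]
eef_rot: [0.613, 0.79, 0.0, 0.001]
contact_force: [-0.2, -1.1, -0.0]
opening: 0.004
finger_force: 0.6
```

```bash
python3 wt.py
```

```text
9.45 [0.6054 0.0863 0.1019] [-0.2 -1.1 -0. ] [-0.22  0.8   0.01  1.7  -0.01  0.64  0.04] yaw 104.4
10 334 [ 9.5 21.5 26.9]
18 331 [10.2 18.1 20.3]
26 326 [10.2 16.2 17.7]
34 324 [10.4 15.1 16.2]
42 435 [ 3.8 12.9 15.2]
50 754 [ 4.2 12.3 18.9]
58 563 [ 4.5  8.7 17.3]
near tcp 5189 (np.int64(207), np.int64(300), np.int64(193), np.int64(357), array([0.57694054, 0.07395957, 0.12010367]), array([0.61726776, 0.10873069, 0.19998916]))
```

Request:
step_arm(increments=[[[0,0.2,0],[0,0,2]],[[0,0.2,0],[0,0,2]],[[-0.02,0.15,0],[0,0,1]],[[-0.02,0.1,0],[0,0,1]],[[-0.02,0.1,0],[0,0,0]],[[0,0.05,0],[0,0,0]],[[0,0.05,0],[0,0,0]],[[0,0.05,0],[0,0,0]],[[0,0,0],[0,0,0]],[[0,0,0],[0,0,0]]])

```text
clock: 10.5
tool_pos: [0.6034, 0.0957, 0.1011]
eef_rot: [0.572, 0.821, -0.0, 0.0]
contact_force: [1.5, -0.7, 1.0]
opening: 0.008
finger_force: 1.0
```

```bash
python3 wt.py
```

```text
10.5 [0.6034 0.0957 0.1011] [ 1.5 -0.7  1. ] [-0.22  0.8  -0.02  1.7   0.02  0.64  0.1 ] yaw 110.3
10 353 [18.3 30.9 36.7]
18 344 [18.8 27.1 29.6]
26 339 [19.3 25.4 26.8]
34 340 [19.2 24.2 25.3]
42 484 [13.6 21.7 24.4]
50 735 [13.4 21.3 28.1]
58 628 [13.1 17.1 26.2]
near tcp 5434 (np.int64(205), np.int64(300), np.int64(192), np.int64(367), array([0.57378565, 0.08224051, 0.12013833]), array([0.61405054, 0.11712327, 0.19999723]))
```

Request:
step_arm(increments=[[[-0.02,0.05,0],[0,0,0]],[[-0.02,0.05,0],[0,0,0]],[[0,0.05,0],[0,0,0]],[[-0.02,0.05,0],[0,0,0]],[[0,0.05,0],[0,0,0]],[[-0.02,0.05,0],[0,0,0]],[[0,0,0],[0,0,0]],[[0,0,0],[0,0,0]],[[0,0,0],[0,0,0]],[[0,0,0],[0,0,0]]])

```text
clock: 11.55
tool_pos: [0.6034, 0.0959, 0.1011]
eef_rot: [0.572, 0.82, -0.001, 0.001]
contact_force: [3.6, -6.6, 0.8]
opening: 0.005
finger_force: 3.7
```

```bash
python3 wt.py
```

```text
11.55 [0.6034 0.0959 0.1011] [ 3.6 -6.6  0.8] [-0.23  0.8  -0.01  1.7   0.02  0.64  0.1 ] yaw 110.2
10 336 [20.3 31.3 37.2]
18 320 [19.9 27.2 29.7]
26 320 [19.8 25.5 27.2]
34 328 [19.8 24.4 25.5]
42 461 [14.1 22.  24.6]
50 739 [13.7 21.6 28.2]
58 617 [13.8 17.3 26.4]
near tcp 5407 (np.int64(205), np.int64(300), np.int64(193), np.int64(361), array([0.57372555, 0.08288753, 0.12002078]), array([0.61405618, 0.11737234, 0.19999694]))
```

Request:
step_arm(increments=[[[0.4,-1,0],[0,0,0]],[[0.4,-1,0],[0,0,0]],[[0,0,3],[0,0,0]],[[0,0,4],[0,0,0]],[[0,0,4],[0,0,-4]],[[0,0,4],[0,0,-7]],[[-1.5,2,1],[0,0,-7]],[[-2,3,0],[0,0,-8]],[[-2,3,0],[0,0,-8]],[[-2,3,0],[0,0,-8]]])

```text
clock: 12.6
tool_pos: [0.5344, 0.1903, 0.261]
eef_rot: [0.829, 0.559, -0.0, -0.001]
contact_force: [0.4, 0.8, 0.6]
opening: 0.002
finger_force: 0.0
```

```bash
python3 - <<'E'
from h import *
c=r.calibration('wrist');s=r.get_state();I,D=r.snapshot('wrist');P=cloud(c,D)
print(s['clock'],s['tool_pos'].round(4),s['contact_force'].round(1),s['q'].round(2),'yaw',np.degrees(2*np.arctan2(s['eef_rot'][1],s['eef_rot'][0])).round(1))
d=np.hypot(P[...,0]-.5005,P[...,1]-.205)
m=(P[...,2]>.175)&(P[...,2]<.2)&(d>.05)&(d<.07);print('rim z',m.sum(),np.median(P[m][:,2]))
m=(P[...,2]>.205)&(P[...,2]<.25)&(d>.04)&(d<.08);q=P[m];print('handle',m.sum(),q.mean(0) if m.sum() else '')
E
python3 - <<'E'
import sys;sys.path.insert(0,'.')
from h import *
c=r.calibration('top');I,D=r.snapshot('top');P=cloud(c,D)
np.savez('top2',I=I,D=D)
d=np.hypot(P[...,0]-.5424,P[...,1]-.0897);m=(P[...,2]>.142)&(P[...,2]<.158)&(d<.066)&(d>.02)&(np.hypot(P[...,0]-.5005,P[...,1]-.205)>.105)
q=P[m]-[.5424,.0897,0];a=np.degrees(np.arctan2(q[:,1],q[:,0]));print('lever',m.sum(),np.percentile(a,[5,25,50,75,95]).round(1))
E
```

```text
12.6 [0.5344 0.1903 0.261 ] [0.4 0.8 0.6] [-0.55  0.55  0.21  1.68 -0.14  0.93 -0.67] yaw 68.0
rim z 6137 0.18683464274259648
handle 891 [0.46111837 0.24796238 0.22764305]Traceback (most recent call last):
  File "<stdin>", line 6, in <module>
    return _quantile_unchecked(
        a, q, axis, out, overwrite_input, method, keepdims, weights)
    return _ureduce(a,
                    func=_quantile_ureduce_func,
    ...<5 lines>...
                    overwrite_input=overwrite_input,
                    method=method)
    r = func(a, **kwargs)
    result = _quantile(arr,
                       quantiles=q,
    ...<2 lines>...
                       out=out,
                       weights=wgt)
    slices_having_nans = np.isnan(arr[-1, ...])
                                  ~~~^^^^^^^^^
IndexError: index -1 is out of bounds for axis 0 with size 0
```

Request:
step_arm(increments=[[[-1.6,2.2,0],[0,0,-6]],[[-2,2.7,0],[0,0,-6]],[[-2,2.8,0],[0,0,-6]],[[0,0,-2],[0,0,-5]],[[0,0,-2],[0,0,0]],[[0,0,-2],[0,0,0]],[[0,0,-2],[0,0,0]],[[0,0,-1.2],[0,0,0]],[[0,0,-0.6],[0,0,0]],[[0,0,0],[0,0,0]]])

```text
clock: 13.7
tool_pos: [0.4795, 0.2656, 0.1626]
eef_rot: [0.923, 0.385, -0.001, -0.0]
contact_force: [0.7, -0.7, -0.5]
opening: 0.008
finger_force: 0.0
```

```bash
cat > lv.py <<'E'
from h import *
for n in ('top','scene'):
    c=r.calibration(n);I,D=r.snapshot(n);P=cloud(c,D);np.savez('l_'+n,I=I,D=D)
    d=np.hypot(P[...,0]-.5424,P[...,1]-.0897);m=(P[...,2]>.142)&(P[...,2]<.158)&(d<.066)&(d>.02)&(np.hypot(P[...,0]-.5005,P[...,1]-.205)>.105)
    q=P[m]-[.5424,.0897,0];a=np.degrees(np.arctan2(q[:,1],q[:,0]));print('lever',n,m.sum(),np.percentile(a,[5,25,50,75,95]).round(1) if m.sum() else '')
    d=np.hypot(P[...,0]-.5005,P[...,1]-.205);m=(P[...,2]>.215)&(P[...,2]<.25)&(d>.045)&(d<.08);q=P[m];print('handle',m.sum(),q.mean(0) if m.sum() else '')
s=r.get_state();print(s['clock'],s['tool_pos'].round(4),s['contact_force'].round(1),s['q'].round(2),'yaw',np.degrees(2*np.arctan2(s['eef_rot'][1],s['eef_rot'][0])).round(1))
E
python3 lv.py;python3 -c "
from arc import *
rows((.5005,.205),.060,.0185,135,315,50)"
```

```text
lever top 60 [16.4 19.8 22.6 25.2 28.1]
handle 0 
lever scene 57 [15.4 18.7 20.3 23.4 27.2]
handle 260 [0.46755318 0.25515433 0.23257948]
13.8 [0.4802 0.266  0.1636] [ 0.4  0.1 -0.2] [-0.75  0.66  0.27  1.85 -0.27  0.67 -1.1 ] yaw 45.3
[0.4712 0.2605] [0.5298 0.1495]
[[-0.34, -0.2], [-0.33, -0.22], [-0.32, -0.24], [-0.3, -0.26], [-0.28, -0.27], [-0.27, -0.29], [-0.25, -0.31], [-0.23, -0.32], [-0.21, -0.34], [-0.18, -0.35], [-0.16, -0.36], [-0.14, -0.37], [-0.12, -0.38], [-0.09, -0.38], [-0.07, -0.39], [-0.04, -0.39], [-0.02, -0.39], [0.01, -0.39], [0.03, -0.39], [0.06, -0.39], [0.08, -0.39], [0.1, -0.38], [0.13, -0.37], [0.15, -0.36], [0.17, -0.35], [0.2, -0.34], [0.22, -0.33], [0.24, -0.32], [0.26, -0.3], [0.27, -0.28], [0.29, -0.27], [0.31, -0.25], [0.32, -0.23], [0.34, -0.21], [0.35, -0.18], [0.36, -0.16], [0.37, -0.14], [0.38, -0.12], [0.38, -0.09], [0.39, -0.07], [0.39, -0.04], [0.39, -0.02], [0.39, 0.01], [0.39, 0.03], [0.39, 0.06], [0.39, 0.08], [0.38, 0.1], [0.37, 0.13], [0.36, 0.15], [0.35, 0.17]] turn 3.6
```

```bash
python3 -c "
from arc import *
rows((.5005,.205),.060,.0185,135,315,40)
rows((.5005,.205),.060,.0185,315,495,40)
for a in (171,216,261,306,315):print(a,arc((.5005,.205),.06,.0185,a,a,1)[0].round(4))"
```

```text
[0.4712 0.2605] [0.5298 0.1495]
[[-0.43, -0.25], [-0.41, -0.28], [-0.38, -0.31], [-0.36, -0.34], [-0.33, -0.37], [-0.3, -0.39], [-0.27, -0.41], [-0.23, -0.43], [-0.2, -0.45], [-0.16, -0.47], [-0.13, -0.48], [-0.09, -0.48], [-0.05, -0.49], [-0.01, -0.49], [0.03, -0.49], [0.07, -0.49], [0.1, -0.48], [0.14, -0.47], [0.18, -0.46], [0.21, -0.44], [0.25, -0.43], [0.28, -0.41], [0.31, -0.38], [0.34, -0.36], [0.37, -0.33], [0.39, -0.3], [0.41, -0.27], [0.43, -0.23], [0.45, -0.2], [0.47, -0.16], [0.48, -0.13], [0.48, -0.09], [0.49, -0.05], [0.49, -0.01], [0.49, 0.03], [0.49, 0.07], [0.48, 0.1], [0.47, 0.14], [0.46, 0.18], [0.44, 0.21]] turn 4.5
[0.5298 0.1495] [0.4712 0.2605]
[[0.43, 0.25], [0.41, 0.28], [0.38, 0.31], [0.36, 0.34], [0.33, 0.37], [0.3, 0.39], [0.27, 0.41], [0.23, 0.43], [0.2, 0.45], [0.16, 0.47], [0.13, 0.48], [0.09, 0.48], [0.05, 0.49], [0.01, 0.49], [-0.03, 0.49], [-0.07, 0.49], [-0.1, 0.48], [-0.14, 0.47], [-0.18, 0.46], [-0.21, 0.44], [-0.25, 0.43], [-0.28, 0.41], [-0.31, 0.38], [-0.34, 0.36], [-0.37, 0.33], [-0.39, 0.3], [-0.41, 0.27], [-0.43, 0.23], [-0.45, 0.2], [-0.47, 0.16], [-0.48, 0.13], [-0.48, 0.09], [-0.49, 0.05], [-0.49, 0.01], [-0.49, -0.03], [-0.49, -0.07], [-0.48, -0.1], [-0.47, -0.14], [-0.46, -0.18], [-0.44, -0.21]] turn 4.5
171 [0.4441 0.2327]
216 [0.4411 0.1847]
261 [0.4728 0.1486]
306 [0.5208 0.1456]
315 [0.5298 0.1495]
```

Request:
step_arm(increments=[[[-0.45,-0.3,0],[0,0,0]],[[-0.45,-0.25,0],[0,0,0]],[[-0.34,-0.2,0],[0,0,3.6]],[[-0.33,-0.22,0],[0,0,3.6]],[[-0.32,-0.24,0],[0,0,3.6]],[[-0.3,-0.26,0],[0,0,3.6]],[[-0.28,-0.27,0],[0,0,3.6]],[[-0.27,-0.29,0],[0,0,3.6]],[[-0.25,-0.31,0],[0,0,3.6]],[[-0.23,-0.32,0],[0,0,3.6]]])

```text
clock: 14.8
tool_pos: [0.4485, 0.2404, 0.164]
eef_rot: [0.797, 0.604, 0.002, 0.0]
contact_force: [2.0, 2.3, 0.6]
opening: 0.005
finger_force: 1.3
```

```bash
cat > hd.py <<'E'
from h import *
s=r.get_state();print(s['clock'],s['tool_pos'].round(4),s['contact_force'].round(1),s['q'].round(2),'yaw',np.degrees(2*np.arctan2(s['eef_rot'][1],s['eef_rot'][0])).round(1))
v=s['tool_pos'][:2]-[.5005,.205];print('tool pol',np.hypot(*v).round(4),np.degrees(np.arctan2(v[1],v[0])).round(1))
for n in('scene','wrist','top'):
    c=r.calibration(n);I,D=r.snapshot(n);P=cloud(c,D);np.savez('h_'+n,I=I,D=D)
    dark=I.max(2)<60
    d=np.hypot(P[...,0]-.5005,P[...,1]-.205);m=dark&(P[...,2]>.2)&(P[...,2]<.243)&(d>.04)&(d<.08)
    # exclude finger block
    t=np.hypot(P[...,0]-s['tool_pos'][0],P[...,1]-s['tool_pos'][1]);m&=t>.015
    q=P[m]-[.5005,.205,0];a=np.degrees(np.arctan2(q[:,1],q[:,0]));print(n,m.sum(),np.percentile(a,[5,50,95]).round(1) if m.sum()>5 else '',q.mean(0).round(3) if m.sum() else '')
E
python3 hd.py
```

```text
14.8 [0.4485 0.2404 0.164 ] [2.  2.3 0.6] [-0.65  0.6   0.11  1.97 -0.12  0.58 -0.74] yaw 74.3
tool pol 0.0629 145.7
scene 181 [153.4 166.8 171.7] [-0.064  0.018  0.223]
wrist 323 [132.5 143.1 168.9] [-0.057  0.032  0.226]
top 0
```

Request:
step_arm(increments=[[[-0.26,-0.42,0],[0,0,4.5]],[[-0.22,-0.44,0],[0,0,4.5]],[[-0.18,-0.46,0],[0,0,4.5]],[[-0.15,-0.47,0],[0,0,4.5]],[[-0.11,-0.48,0],[0,0,4.5]],[[-0.07,-0.49,0],[0,0,4.5]],[[-0.03,-0.49,0],[0,0,4.5]],[[0.01,-0.49,0],[0,0,4.5]],[[0.05,-0.49,0],[0,0,4.5]],[[0.08,-0.49,0],[0,0,4.5]]])

```text
clock: 15.95
tool_pos: [0.4385, 0.1931, 0.1635]
eef_rot: [0.506, 0.863, 0.001, -0.0]
contact_force: [-0.8, 2.3, 2.1]
opening: 0.005
finger_force: 1.4
```

```bash
python3 hd.py; python3 -c "
from arc import *
print(arc((.5005,.205),.06,.0185,208.8,208.8,1)[0])"
```

```text
15.95 [0.4385 0.1931 0.1635] [-0.8  2.3  2.1] [-0.43  0.56 -0.13  2.04  0.13  0.55 -0.14] yaw 119.3
tool pol 0.0631 -169.1
scene 196 [-167.9 -153.7 -145.4] [-0.063 -0.029  0.22 ]
wrist 329 [-172.8 -149.1  177.8] [-0.061 -0.019  0.229]
top 0  
[0.43900916 0.19230645]
```

Request:
step_arm(increments=[[[0.12,-0.48,0],[0,0,4.5]],[[0.16,-0.47,0],[0,0,4.5]],[[0.19,-0.45,0],[0,0,4.5]],[[0.23,-0.44,0],[0,0,4.5]],[[0.26,-0.42,0],[0,0,4.5]],[[0.29,-0.4,0],[0,0,4.5]],[[0.32,-0.37,0],[0,0,4.5]],[[0.35,-0.35,0],[0,0,4.5]],[[0.38,-0.32,0],[0,0,4.5]],[[0.4,-0.29,0],[0,0,4.5]]])

```text
clock: 17.1
tool_pos: [0.4644, 0.1524, 0.1629]
eef_rot: [0.138, 0.99, -0.0, -0.001]
contact_force: [-2.4, 1.7, 1.9]
opening: 0.004
finger_force: 1.3
```

```bash
python3 hd.py; python3 -c "
from arc import *
print(arc((.5005,.205),.06,.0185,253.8,253.8,1)[0])"
```

```text
17.1 [0.4644 0.1524 0.1629] [-2.4  1.7  1.9] [-0.17  0.59 -0.37  2.    0.36  0.61  0.51] yaw 164.2
tool pol 0.0638 -124.5
scene 88 [-140.1 -122.6 -106.3] [-0.037 -0.06   0.217]
wrist 490 [-138.1 -107.6 -102.5] [-0.03  -0.055  0.228]
top 0  
[0.4659951  0.15254371]
```

Request:
step_arm(increments=[[[0.42,-0.26,0],[0,0,4.5]],[[0.44,-0.22,0],[0,0,4.5]],[[0.46,-0.18,0],[0,0,4.5]],[[0.47,-0.15,0],[0,0,4.5]],[[0.48,-0.11,0],[0,0,4.5]],[[0.49,-0.07,0],[0,0,4.5]],[[0.49,-0.03,0],[0,0,4.5]],[[0.49,0.01,0],[0,0,4.5]],[[0.49,0.05,0],[0,0,4.5]],[[0.49,0.08,0],[0,0,4.5]]])

```text
clock: 18.25
tool_pos: [0.5114, 0.1421, 0.1626]
eef_rot: [-0.251, 0.968, -0.001, -0.002]
contact_force: [-2.9, -2.1, 2.2]
opening: 0.005
finger_force: 1.4
```

```bash
python3 hd.py; python3 -c "
from arc import *
print(arc((.5005,.205),.06,.0185,298.8,298.8,1)[0])"
```

```text
18.25 [0.5114 0.1421 0.1626] [-2.9 -2.1  2.2] [ 0.01  0.68 -0.61  1.87  0.55  0.77  1.17] yaw 209.1
tool pol 0.0639 -80.1
scene 57 [-97.1 -93.7 -76. ] [ 0.002 -0.067  0.226]
wrist 522 [-94.3 -63.6 -59.1] [ 0.016 -0.059  0.228]
top 0  
[0.51319355 0.14350916]
```

Request:
step_arm(increments=[[[0.48,0.12,0.03],[0,0,4.5]],[[0.47,0.16,0.03],[0,0,4.5]],[[0.45,0.19,0.03],[0,0,4.5]],[[0.44,0.23,0.03],[0,0,4.5]],[[0.42,0.26,0.03],[0,0,4.5]],[[0.4,0.29,0.03],[0,0,4.5]],[[0.37,0.32,0.03],[0,0,4.5]],[[0.35,0.35,0.03],[0,0,4.5]],[[0.32,0.38,0.03],[0,0,4.5]],[[0.29,0.4,0.03],[0,0,4.5]]])

```text
clock: 19.4
tool_pos: [0.552, 0.1681, 0.1649]
eef_rot: [-0.602, 0.798, -0.001, -0.002]
contact_force: [-0.7, -2.8, -2.2]
opening: 0.006
finger_force: 1.4
```

```bash
python3 hd.py; python3 -c "
from arc import *
print(arc((.5005,.205),.06,.0185,343.8,343.8,1)[0])
print(arc((.5005,.205),.06,.0285,343.8,343.8,1)[0])"
```

```text
19.4 [0.552  0.1681 0.1649] [-0.7 -2.8 -2.2] [ 0.08  0.79 -0.82  1.73  0.7   0.95  1.83] yaw 254.0
tool pol 0.0634 -35.6
scene 86 [-52.4 -48.2 -36.4] [ 0.038 -0.039  0.225]
wrist 412 [-50.  -38.9 -13.9] [ 0.052 -0.034  0.227]
top 0  
[0.55295629 0.1704951 ]
[0.55016637 0.16089216]
```

Request:
step_arm(increments=[[[-0.2,-0.6,0],[0,0,0]],[[-0.2,-0.6,0],[0,0,0]],[[0,0,2.5],[0,0,-4]],[[0,0,3],[0,0,-8]],[[0,0,2.5],[0,0,-8]],[[0,0,0],[0,0,-8]],[[0,0,0],[0,0,-8]],[[0,0,0],[0,0,-8]],[[0,0,0],[0,0,-8]],[[0,0,0],[0,0,-8]]])

```text
clock: 20.55
tool_pos: [0.5486, 0.1584, 0.2465]
eef_rot: [-0.119, 0.993, 0.0, 0.0]
contact_force: [0.4, -0.8, -0.7]
opening: 0.005
finger_force: 0.0
```

Request:
step_arm(increments=[[[0,0,0],[0,0,-8]],[[0,0,0],[0,0,-8]],[[0,0,0],[0,0,-8]],[[0,0,0],[0,0,-8]],[[0,0,0],[0,0,-8]],[[0,0,0],[0,0,-8]],[[0,0,0],[0,0,-8]],[[0,0,0],[0,0,-8]],[[0,0,0],[0,0,-8]],[[0,0,0],[0,0,-8]]])

```text
clock: 21.55
tool_pos: [0.5486, 0.1585, 0.2465]
eef_rot: [0.547, 0.837, 0.001, 0.0]
contact_force: [0.1, -1.0, -1.0]
opening: 0.004
finger_force: 0.0
```

Request:
step_arm(increments=[[[0,0,0],[0,0,-8]],[[0,0,0],[0,0,-8]],[[0,0,0],[0,0,-8]],[[0,0,0],[0,0,-8]],[[0,0,0],[0,0,-8]],[[0,0,-1],[0,0,0]],[[0,0,-1],[0,0,0]],[[0,0,0],[0,0,0]],[[0,0,0],[0,0,0]],[[0,0,0],[0,0,0]]])

```text
clock: 22.55
tool_pos: [0.549, 0.1584, 0.2261]
eef_rot: [0.798, 0.603, 0.0, -0.0]
contact_force: [0.1, -0.3, 0.0]
opening: 0.005
finger_force: 0.0
```

```bash
python3 hd.py
```

```text
22.55 [0.549  0.1584 0.2261] [ 0.1 -0.3  0. ] [-0.36  0.58 -0.01  1.71  0.01  0.85 -0.64] yaw 74.1
tool pol 0.0672 -43.9
scene 116 [-26.5 -23.4 -16.2] [ 0.052 -0.022  0.22 ]
wrist 26 [-17.1 -11.6  -9.2] [ 0.052 -0.012  0.229]
top 11 [-12.8 -11.6  -8.8] [ 0.056 -0.011  0.232]
```

Request:
step_arm(increments=[[[0,0,-1],[0,0,0]],[[0,0,-1.5],[0,0,0]],[[0,0,-1.5],[0,0,0]],[[0,0,-1],[0,0,0]],[[0,0,-0.8],[0,0,0]],[[0,0,0],[0,0,0]],[[0.1,0.3,0],[0,0,0]],[[0.1,0.3,0],[0,0,0]],[[0.1,0.3,0],[0,0,0]],[[0.05,0.1,0],[0,0,0]]])

```text
clock: 23.7
tool_pos: [0.5527, 0.1693, 0.1685]
eef_rot: [0.798, 0.603, 0.001, 0.0]
contact_force: [-0.3, -0.6, 0.3]
opening: 0.003
finger_force: 0.2
```

```bash
python3 hd.py; python3 -c "
from arc import *
rows((.5005,.205),.060,.0185,343.8,478.8,30)"
```

```text
23.7 [0.5527 0.1693 0.1685] [-0.3 -0.6  0.3] [-0.37  0.66 -0.01  1.75  0.01  0.72 -0.66] yaw 74.1
tool pol 0.0632 -34.4
scene 91 [-51.  -46.1 -30.6] [ 0.038 -0.036  0.227]
wrist 2320 [-28.1 -13.2  -9. ] [ 0.057 -0.015  0.229]
top 0  
[0.553  0.1705] [0.4878 0.2665]
[[0.25, 0.42], [0.22, 0.44], [0.19, 0.46], [0.15, 0.47], [0.11, 0.48], [0.07, 0.49], [0.04, 0.49], [-0.0, 0.49], [-0.04, 0.49], [-0.08, 0.49], [-0.12, 0.48], [-0.16, 0.47], [-0.19, 0.45], [-0.23, 0.44], [-0.26, 0.42], [-0.29, 0.4], [-0.32, 0.37], [-0.35, 0.35], [-0.38, 0.32], [-0.4, 0.29], [-0.42, 0.25], [-0.44, 0.22], [-0.46, 0.19], [-0.47, 0.15], [-0.48, 0.11], [-0.49, 0.07], [-0.49, 0.04], [-0.49, -0.0], [-0.49, -0.04], [-0.49, -0.08]] turn 4.5
```

Request:
step_arm(increments=[[[0.25,0.42,0],[0,0,4.5]],[[0.22,0.44,0],[0,0,4.5]],[[0.19,0.46,0],[0,0,4.5]],[[0.15,0.47,0],[0,0,4.5]],[[0.11,0.48,0],[0,0,4.5]],[[0.07,0.49,0],[0,0,4.5]],[[0.04,0.49,0],[0,0,4.5]],[[0,0.49,0],[0,0,4.5]],[[-0.04,0.49,0],[0,0,4.5]],[[-0.08,0.49,0],[0,0,4.5]]])

```text
clock: 24.85
tool_pos: [0.5636, 0.2142, 0.1686]
eef_rot: [0.506, 0.862, 0.0, 0.002]
contact_force: [3.9, -2.0, 0.9]
opening: 0.008
finger_force: 1.7
```

```bash
python3 hd.py; python3 -c "
from arc import *
print(arc((.5005,.205),.06,.0185,388.8,388.8,1)[0])"
```

```text
24.85 [0.5636 0.2142 0.1686] [ 3.9 -2.   0.9] [-0.31  0.7  -0.23  1.67  0.21  0.79 -0.13] yaw 119.2
tool pol 0.0637 8.3
scene 150 [-5.8 13.  32.5] [0.047 0.011 0.222]
wrist 2748 [16.1 29.7 35.2] [0.052 0.028 0.229]
top 0  
[0.56199084 0.21769355]
```

Request:
step_arm(increments=[[[-0.12,0.48,0],[0,0,4.5]],[[-0.16,0.47,0],[0,0,4.5]],[[-0.19,0.45,0],[0,0,4.5]],[[-0.23,0.44,0],[0,0,4.5]],[[-0.26,0.42,0],[0,0,4.5]],[[-0.29,0.4,0],[0,0,4.5]],[[-0.32,0.37,0],[0,0,4.5]],[[-0.35,0.35,0],[0,0,4.5]],[[-0.38,0.32,0],[0,0,4.5]],[[-0.4,0.29,0],[0,0,4.5]]])

```text
clock: 26.0
tool_pos: [0.5359, 0.2566, 0.1688]
eef_rot: [0.138, 0.99, 0.001, 0.001]
contact_force: [3.6, 1.8, 0.7]
opening: 0.001
finger_force: 1.6
```

```bash
python3 hd.py; python3 -c "
from arc import *
print(arc((.5005,.205),.06,.0185,433.8,433.8,1)[0])"
```

```text
26.0 [0.5359 0.2566 0.1688] [3.6 1.8 0.7] [-0.27  0.71 -0.45  1.69  0.4   0.82  0.4 ] yaw 164.1
tool pol 0.0625 55.5
scene 169 [46.1 71.4 82.3] [0.018 0.047 0.224]
wrist 2808 [64.6 77.7 83.2] [0.014 0.057 0.23 ]
top 0  
[0.5350049  0.25745629]
```

Request:
step_arm(increments=[[[-0.42,0.25,0],[0,0,4.5]],[[-0.44,0.22,0],[0,0,4.5]],[[-0.46,0.19,0],[0,0,4.5]],[[-0.47,0.15,0],[0,0,4.5]],[[-0.48,0.11,0],[0,0,4.5]],[[-0.49,0.07,0],[0,0,4.5]],[[-0.49,0.04,0],[0,0,4.5]],[[-0.49,0,0],[0,0,4.5]],[[-0.49,-0.04,0],[0,0,4.5]],[[-0.2,-0.04,0],[0,0,2]]])

```text
clock: 27.15
tool_pos: [0.4901, 0.265, 0.1683]
eef_rot: [-0.23, 0.973, 0.0, 0.0]
contact_force: [1.5, 1.4, 2.4]
opening: 0.005
finger_force: 1.3
```

```bash
python3 hd.py
cat > ang.py <<'E'
# handle angle: scene & top, compare first images with now
from h import *
for n in('scene','top'):
    c=r.calibration(n);I,D=r.snapshot(n);o=np.load(n+'.npz')
    for tag,i,d in(('start',o['I'],o['D']),('now',I,D)):
        P=cloud(c,d);e=np.hypot(P[...,0]-.5005,P[...,1]-.205);m=(i.max(2)<60)&(P[...,2]>.215)&(P[...,2]<.245)&(e>.035)&(e<.085)
        k,l,st,ce=cv2.connectedComponentsWithStats(np.uint8(m))
        for j in range(1,k):
            if st[j,4]>20:q=P[l==j]-[.5005,.205,0];x=q.mean(0);print(n,tag,st[j].tolist(),x.round(4),np.degrees(np.arctan2(x[1],x[0])).round(1),np.hypot(x[0],x[1]).round(4),ce[j].round(1))
E
python3 ang.py
```

```text
27.15 [0.4901 0.265  0.1683] [1.5 1.4 2.4] [-0.19  0.71 -0.66  1.79  0.57  0.83  0.91] yaw 206.6
tool pol 0.0609 99.8
scene 162 [103.1 121.8 127.6] [-0.027  0.049  0.225]
wrist 2687 [108.9 122.3 127.2] [-0.03   0.051  0.23 ]
top 0  
scene start [199, 175, 7, 11, 59] [-0.0476  0.0373  0.2249] 141.9 0.0605 [202.2 180.5]
scene now [199, 165, 18, 17, 198] [-0.0215  0.0504  0.2313] 113.1 0.0548 [207.5 172.8]
top start [220, 246, 8, 8, 52] [-0.0418  0.0421  0.2324] 134.8 0.0594 [223.4 249.4]
```

Request:
step_arm(increments=[[[-0.48,-0.11,0],[0,0,4.5]],[[-0.47,-0.15,0],[0,0,4.5]],[[-0.45,-0.19,0],[0,0,4]],[[0,0,0],[0,0,0]],[[0.4,0.3,0],[0,0,0]],[[0.5,0.4,0],[0,0,0]],[[0.5,0.4,0],[0,0,0]],[[0,0,3],[0,0,0]],[[0,0,3],[0,0,0]],[[0,0,3],[0,0,0]]])

```text
clock: 28.4
tool_pos: [0.49, 0.2717, 0.2588]
eef_rot: [-0.339, 0.941, 0.0, -0.001]
contact_force: [0.1, 0.5, 0.1]
opening: 0.009
finger_force: 0.0
```

```bash
python3 hd.py;python3 ang.py
```

```text
28.4 [0.49   0.2717 0.2588] [0.1 0.5 0.1] [-0.13  0.63 -0.79  1.67  0.5   1.06  1.18] yaw 219.6
tool pol 0.0675 98.9
scene 99 [133.1 139.4 143.1] [-0.045  0.039  0.221]
wrist 85 [126.9 136.7 141.3] [-0.043  0.042  0.234]
top 0  
scene start [199, 175, 7, 11, 59] [-0.0476  0.0373  0.2249] 141.9 0.0605 [202.2 180.5]
scene now [200, 173, 6, 12, 66] [-0.0451  0.0393  0.2279] 139.0 0.0598 [202.4 178.7]
top start [220, 246, 8, 8, 52] [-0.0418  0.0421  0.2324] 134.8 0.0594 [223.4 249.4]
```

Request:
step_arm(increments=[[[1,-3,1],[0,0,0]],[[1,-4,1],[0,0,0]],[[1,-4,1],[0,0,0]],[[1,-4,0],[0,0,0]],[[1,-4,0],[0,0,0]],[[0,-2,0],[0,0,0]],[[0,0,0],[0,0,0]],[[0,0,0],[0,0,0]],[[0,0,0],[0,0,0]],[[0,0,0],[0,0,0]]])

```text
clock: 29.65
tool_pos: [0.5397, 0.0634, 0.288]
eef_rot: [-0.34, 0.94, 0.0, -0.0]
contact_force: [0.3, -0.7, 0.1]
opening: 0.001
finger_force: 0.0
```

```bash
python3 ang.py
python3 - <<'E'
from h import *
a=np.load('top.npz')['I'][225:265,205:265];I,D=r.snapshot('top');np.savez('topn',I=I,D=D);b=I[225:265,205:265]
cv2.imwrite('pics/cmp.png',cv2.resize(np.hstack([a,b])[...,::-1],None,fx=6,fy=6,interpolation=cv2.INTER_CUBIC))
E
```

```text
scene start [199, 175, 7, 11, 59] [-0.0476  0.0373  0.2249] 141.9 0.0605 [202.2 180.5]
scene now [200, 173, 6, 12, 67] [-0.0452  0.0392  0.2277] 139.0 0.0598 [202.4 178.8]
top start [220, 246, 8, 8, 52] [-0.0418  0.0421  0.2324] 134.8 0.0594 [223.4 249.4]
top now [219, 245, 8, 8, 51] [-0.0401  0.0439  0.2362] 132.4 0.0594 [222.6 248.6]
```

View pics/cmp.png

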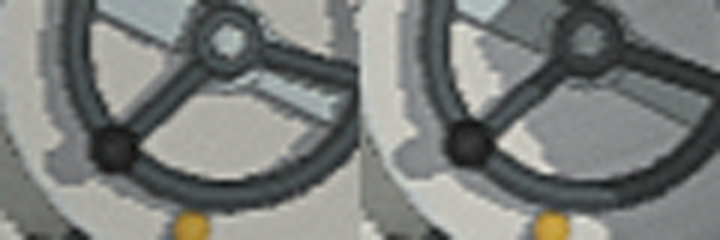

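Request:
step_arm(increments=[[[0,2,0],[0,0,0]],[[-1,4,0],[0,0,0]],[[-1,4,0],[0,0,0]],[[-1,4,-1],[0,0,0]],[[-1,4,-1],[0,0,0]],[[-1,3,-1],[0,0,0]],[[0,0,-3],[0,0,0]],[[0,0,-3],[0,0,0]],[[0,0,-3],[0,0,0]],[[0,0,0],[0,0,0]]])

```text
clock: 30.8
tool_pos: [0.4879, 0.2697, 0.1648]
eef_rot: [-0.339, 0.941, -0.001, -0.003]
contact_force: [-0.2, -1.0, -0.1]
opening: 0.0
finger_force: 0.0
```

Request:
step_arm(increments=[[[-0.5,-0.4,0],[0,0,0]],[[-0.5,-0.4,0],[0,0,0]],[[-0.3,-0.2,0],[0,0,0]],[[-0.1,-0.1,0],[0,0,0]],[[-0.1,-0.04,0],[0,0,1]],[[-0.1,-0.05,0],[0,0,1]],[[-0.06,-0.03,0],[0,0,0.5]],[[0,0,0],[0,0,0]],[[0,0,0],[0,0,0]],[[0,0,0],[0,0,0]]])

```text
clock: 31.8
tool_pos: [0.4736, 0.2597, 0.1682]
eef_rot: [-0.359, 0.933, 0.0, 0.0]
contact_force: [1.8, 1.9, 2.0]
opening: 0.003
finger_force: 1.2
```

```bash
python3 hd.py;python3 ang.py
```

```text
31.8 [0.4736 0.2597 0.1682] [1.8 1.9 2. ] [-0.15  0.71 -0.73  1.84  0.63  0.84  1.1 ] yaw 222.1
tool pol 0.0609 116.2
scene 153 [117.1 140.2 144. ] [-0.042  0.039  0.224]
wrist 2665 [125.4 138.6 143.3] [-0.044  0.041  0.231]
top 0  
scene start [199, 175, 7, 11, 59] [-0.0476  0.0373  0.2249] 141.9 0.0605 [202.2 180.5]
scene now [196, 168, 16, 17, 181] [-0.0375  0.0424  0.2313] 131.5 0.0566 [204.1 175.9]
top start [220, 246, 8, 8, 52] [-0.0418  0.0421  0.2324] 134.8 0.0594 [223.4 249.4]
```

Back off, rise and move clear to check.

Request:
step_arm(increments=[[[0.4,0.3,0],[0,0,0]],[[0.5,0.4,0],[0,0,0]],[[0.5,0.4,0],[0,0,0]],[[0,0,3],[0,0,0]],[[0,0,3],[0,0,0]],[[0,0,3],[0,0,0]],[[1,-4,1],[0,0,0]],[[1,-4,1],[0,0,0]],[[1,-4,1],[0,0,0]],[[1,-4,0],[0,0,0]]])

```text
clock: 33.05
tool_pos: [0.5284, 0.1093, 0.2892]
eef_rot: [-0.359, 0.933, 0.0, 0.001]
contact_force: [0.4, -0.9, 0.5]
opening: 0.004
finger_force: 0.0
```

Request:
step_arm(increments=[[[1,-4,0],[0,0,0]],[[0,-2,0],[0,0,0]],[[0,0,0],[0,0,0]],[[0,0,0],[0,0,0]],[[0,0,0],[0,0,0]],[[0,0,0],[0,0,0]],[[0,0,0],[0,0,0]],[[0,0,0],[0,0,0]],[[0,0,0],[0,0,0]],[[0,0,0],[0,0,0]]])

```text
clock: 34.05
tool_pos: [0.5375, 0.0504, 0.2881]
eef_rot: [-0.359, 0.933, -0.0, -0.0]
contact_force: [-0.5, -0.2, 0.3]
opening: 0.008
finger_force: 0.0
```

```bash
python3 ang.py; python3 ang.py|grep now; python3 lv.py
```

```text
scene start [199, 175, 7, 11, 59] [-0.0476  0.0373  0.2249] 141.9 0.0605 [202.2 180.5]
scene now [199, 173, 7, 13, 70] [-0.0468  0.038   0.2276] 140.9 0.0603 [202.2 179.2]
top start [220, 246, 8, 8, 52] [-0.0418  0.0421  0.2324] 134.8 0.0594 [223.4 249.4]
top now [220, 246, 8, 8, 52] [-0.0418  0.0423  0.2355] 134.6 0.0594 [223.3 249.4]
scene now [199, 173, 7, 13, 70] [-0.0467  0.0378  0.2279] 141.0 0.0601 [202.2 179.1]
top now [220, 246, 8, 8, 52] [-0.0417  0.0423  0.2362] 134.6 0.0594 [223.3 249.4]
lever top 60 [16.1 19.8 22.7 25.3 28.2]
handle 59 [0.45849925 0.2481241  0.23578991]
lever scene 59 [15.2 18.2 20.4 23.5 28.2]
handle 89 [0.45330887 0.24433072 0.22766006]
34.35 [0.5375 0.0502 0.2881] [ 0.5 -0.5 -0.2] [ 0.33  0.58 -0.85  1.69  0.48  1.1   1.64] yaw 222.1
```

Within half a degree of one full turn; the lever is still open and nothing is touched.

```bash
python3 -c "
from plant import r
print(r.finish_job())"
```

```text
the job is handed in; nothing more can be done
None
```

The job is handed in: the vent lever was pushed to its stop first (about 20°, in line with the nozzle), then the hand wheel went one full anticlockwise turn, its handle within about 1° of where it started, and the arm ended clear of everything.

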